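# Hang the slotted bracket on the bracket tree

## Task

First turn the bracket tree until its one empty branch points the way the index rib on its foot points. Then lift the tall slotted bracket out of its store bay, stand it upright by itself on the open bench and let go, so that you can take it again another way that leaves the slot clear, and hang it by the slot on that empty branch, pushed in to the branch's collar and left hanging still with the branch still pointing that way. Keep the bracket upright all the time, and do not shift or tip the other two brackets in the store, the bottle or the mug.

Things in the scene. Friction and masses are not known exactly. Their poses are not given: they have to be found in the camera images.
- tree: fixed bracket tree, 190 mm high: grey round foot 144 mm across, thin post, turning hub (drum, radius 34 mm, height 148 to 190 mm) with 4 level branches 90 degrees apart. Origin: underside of the foot on the hub's vertical axis. A small steel rib on the foot, 60 mm out along the tree's own -x, is the index: the empty branch shall point that way (within about 15 degrees).
- rotor (a joint): turn of the hub about the vertical (rad, counter-clockwise from above). At q the empty branch points along the tree's own -x turned by q; 0 or 2 pi: over the index rib. Starts 1.0 to 5.28, turns either way (-2.5 to 8.8), stays where left (friction 0.25 N m: 3 N at 80 mm). The other 3 branches carry fixed brackets like the loose one, plate 52 mm from the axis, z 60 to 185 mm.
- branch_tip (a point): on the centreline of the empty branch at its end, 95 mm from the hub's axis, 170 mm above the bench; axes turn with the hub, -x outward along the branch, z up. Each branch is a level round bar 10 mm thick; at this point its tip turns up, to 13 mm above the centreline, and its round end reaches 100 mm from the axis.
- branch_home (a point): on the centreline of the empty branch 51 mm from the hub's axis, 170 mm above the bench: where the middle of the hung bracket's plate lies when it touches the collar (a disc 28 mm across on the branch, outer face 46 mm from the axis). Axes turn with the hub, -x outward along the branch, z up.
- store: fixed grey sheet-metal store 70 mm deep (own x), 190 mm wide (own y), 119 mm high: floor 4 mm thick, 10 mm high lips at front and back, four upright cheeks 5 mm thick that make three bays 55 mm wide at own y = -60, 0, +60 mm, open to front, back and top. Origin: centre of its underside.
- bracket: tall loose steel bracket, upside-down T: foot 44 x 44 x 6 mm, upright plate across its middle 10 mm thick (own x), 44 mm wide (own y), 125 mm high in all. Slot through the plate along x, 18 mm wide, z 85 to 115 mm. The only slotted one; starts in any bay, plate across the bay, only its broad faces within reach. 0.15 to 0.3 kg. Origin: centre of underside, z up. Same both ways round.
- bracket_slot (a point): centre of the bracket's slot, 100 mm above its underside; axes as the bracket's. When hung, the 10 mm bar above the slot rests on the branch and this point is 10 mm below the branch's centreline.
- short_bracket: loose bracket with the same foot, 95 mm high, no slot, in another bay; to be left alone. Origin: centre of its underside, z up.
- low_bracket: loose bracket with the same foot, 70 mm high, no slot, in the remaining bay; to be left alone. Origin: centre of its underside, z up.
- bottle: loose small bottle with an orange cap, 47 mm across, 143 mm high, standing on the open bench in front of the store; to be left alone. Origin: centre of its underside, z up.
- mug: loose white mug, 82 mm across (114 mm with the handle), 91 mm high, standing behind between tree and store; to be left alone. Origin: centre of its underside, z up.
Not all that is in view belongs to the job. Leave any green look-alike of the bracket alone.

How it is judged:
By the outcome, as a careful person would: the job done as asked, in the order asked, and still so for the second after the job is handed in, with the robot touching nothing.
It also fails if it takes over 72 s, if anything falls off the work surface, if the arm or the gripper's body presses on something with over 40 N, if the wrist force passes 120 N, or if a joint passes its speed limit or range.

## Robot

A 6-joint arm with a two-finger parallel gripper is mounted at the origin on a cart in front of the work surface, level with it; the furniture and walls round the work are solid. World frame = base frame: x ahead of the robot, y to its left, z up, the work surface at z = 0. Lengths are in m, angles in rad, forces in N, time in s.
With the tool pointing down it reaches from about 0.375 to 0.975 m from the base axis. Payload 3.8 kg.
Tool frame: the origin (TCP) lies between the finger pads; the fingertips stand 17 mm ahead of it and the grasp point (between the pads) lies 2 mm behind it; z points along the fingers, y is the line along which they close (so a half turn about z gives the same grasp; the last joint's range is limited). The gripper opens to 85 mm and grips with 20 to 120 N. Pads are 22 mm wide; open, the fingers measure 114 mm over their backs; the gripper's body (76 mm by 85 mm) begins 54 mm behind the grasp point. The pads swing forward as they close: fully open they stand 13 mm farther back than shut.
Start: joints at [1.188, 0.264, 1.604, -0, 1.274, -0.037], TCP at [0.229, 0.635, 0.248] pointing down, gripper open.
Joint ranges: [-2.63, 2.63], [-0.94, 2.18], [0.31, 2.57], [-1.31, 4.45], [0, 2.66], [-2.55, 2.55]. Speed limits (rad/s): [2.57, 2.57, 3.14, 3.14, 3.14, 3.14].

## Interface

Orientations are given as a rotation vector (axis times angle).
In Python, from workcell import bot gives the robot as it stands.
- The arm moves only by the tool play_rows, never from a script. Its argument "steps" is one flat list of numbers, 4 for each row, row after row: the shift along the tool's x, y, z in m, then the turn about the tool's z in rad. A call has 1 to 10 rows; each row is the pose to reach, as a shift and turn from the pose commanded when the call began, along the tool's axes at that moment; what a row does not reach only later rows make up. A row lasts 1/8 s, in which the tool goes at most 62.5 mm and 10.7 degrees, less where a joint would pass 70% of its speed; a pose out of reach is approached as far as the arm can. A call with a gripper value outside its range is refused whole. "jaw" is the closure in counts, from 0 (fully open) to 255 (shut), set as the call begins (left out, the last holds). The fingers move at their own pace and stop on an object; "grip_force" is the grip in N (left out, the last holds). Time passes only in rows, so rows that repeat a pose let the fingers close. It gives the time, the measured TCP pose, the force, the opening and the grip force at its end, in the units of the state.
- bot.read_state(): the state, without advancing time (a new reading comes with each control period).
- bot.read_camera(name): name is "side" or "top"; returns a dict with "pixels" (420x560x3 uint8, blue, green, red), "mtx" (3x3 intrinsics, pixels), "R" (3x3) and "t" (3): a world point X has camera coordinates R X + t. Camera axes: x right, y down, z forward; pixel columns grow to the right and rows downward; lengths in m; the calibration is good to about 2 mm. A picture is of the moment at which its call begins. There is no depth.
- bot.finish_job(): hands the job in; it is judged then, once.
The state is a dict: "time": time; "q": joint angles; "joint_vel": joint speeds; "joint_torque": joint torques, N m; "tool_pos": TCP position; "tcp_rot": TCP orientation; "wrist_force": force on the tool from outside, world axes, zero at the start; "torque": the same for the moment, N m; "width": opening from 0.0 (shut) to 1.0 (fully open); "grip_force": force on a finger pad.
Only numpy, scipy, OpenCV 4.12 (cv2) and the standard library are available. Lean on these libraries where they do the work, as an engineer would, in place of code of your own. Each camera call takes 0.05 s, during which the arm holds its last target. There are 200 camera calls.

## Working session

There is one attempt and no reset: what is moved stays moved. The work goes in short steps, Python scripts to look and compute and a tool call to move; the robot and the scene stay as the last step left them, time stands still between calls to the robot, and variables do not carry over. Pictures are saved under pics/ and viewed, at most 10 in all, crops included, and the job is handed in when it is done.

Besides the shell and the picture viewer there is one more tool, called after "Call:" as name(argument=value, ...) on one line, values as JSON. play_rows: Moves the arm, as the interface text tells. Its arguments: {"type":"object","properties":{"steps":{"type":"array"},"jaw":{"type":"number"},"grip_force":{"type":"number"}},"required":["steps"]}

```bash
ls; mkdir -p pics
cat > h.py <<'E'
import numpy as np, cv2
from workcell import bot
from scipy.spatial.transform import Rotation as Ro
def ray(c,u,v,z):
    d=c["R"].T@np.linalg.inv(c["mtx"])@np.array([u,v,1.]); o=-c["R"].T@c["t"]
    return o+d*(z-o[2])/d[2]
def proj(c,X):
    p=c["mtx"]@(c["R"]@np.array(X)+c["t"]); return p[:2]/p[2]
E
python3 - <<'E'
from h import *
for n in("side","top"):
    c=bot.read_camera(n); cv2.imwrite(f"pics/{n}0.png",c["pixels"]); print(n,c["mtx"].tolist(),(-c["R"].T@c["t"]).round(3),c["R"].round(2).tolist())
s=bot.read_state(); print(s); print(Ro.from_rotvec(s["tcp_rot"]).as_matrix().round(3))
E
```

```text
pics
side [[380.78580278627254, 0.0, 279.4930305918944], [0.0, 380.78580278627254, 211.2380093084938], [0.0, 0.0, 1.0]] [1.027 0.39  0.77 ] [[-0.62, 0.78, 0.0], [0.59, 0.47, -0.65], [-0.51, -0.41, -0.76]]
top [[452.4084649367554, 0.0, 279.2815631836069], [0.0, 452.4084649367554, 208.08172143827437], [0.0, 0.0, 1.0]] [0.455 0.051 1.248] [[0.01, -1.0, -0.0], [-0.99, -0.01, -0.11], [0.11, 0.0, -0.99]]
{'time': 0.1, 'q': array([ 1.18809242e+00,  2.64675134e-01,  1.60522688e+00,  2.09967626e-06,
        1.27370743e+00, -3.68828391e-02]), 'joint_vel': array([-1.33163570e-03, -6.97709928e-04, -2.22168148e-03, -2.28471492e-04,
       -1.32702781e-06, -3.03968783e-04]), 'joint_torque': array([-8.79934269e-04, -5.16710222e+01, -3.68587804e+01, -9.05088041e-05,
        6.42567000e-03,  8.34669805e-06]), 'tool_pos': array([0.22856216, 0.63446473, 0.247094  ]), 'tcp_rot': array([-0.54043976, -3.09432844,  0.00309743]), 'wrist_force': array([-0.6751422 ,  0.0762072 , -0.01682392]), 'torque': array([-0.04436289,  0.02848703,  0.01764779]), 'grip_force': 0.0, 'width': 0.9996160699871942}
[[-0.941  0.339 -0.001]
 [ 0.339  0.941 -0.002]
 [ 0.    -0.002 -1.   ]]
```

View pics/side0.png

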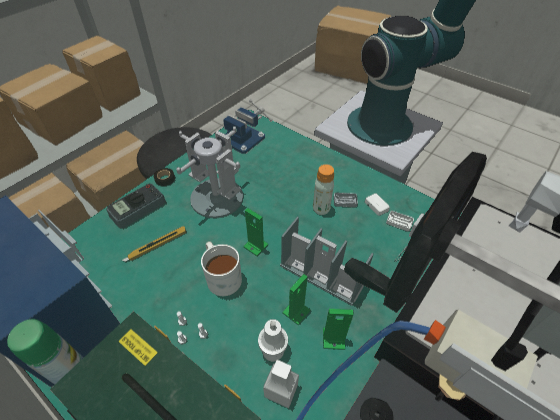

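View pics/top0.png

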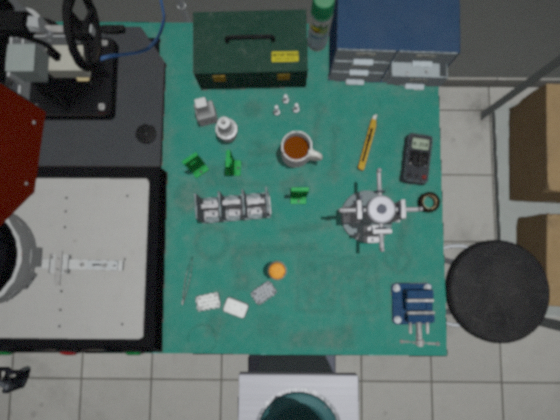

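Run:
```python
from h import *
t=cv2.imread("pics/top0.png"); s=cv2.imread("pics/side0.png")
def cr(i,x,y,w,h): return cv2.resize(i[y:y+h,x:x+w],(400,300),interpolation=cv2.INTER_CUBIC)
cv2.imwrite("pics/comp.png",np.vstack([np.hstack([cr(t,320,165,120,90),cr(s,160,110,120,90)]),np.hstack([cr(t,180,165,120,90),cr(s,270,210,120,90)])]))
c=bot.read_camera("top")
for n,u,v,z in [("treehub",381,209,.19),("store",233,207,.1),("bottle",277,271,.143),("mug",296,149,.091)]: print(n,ray(c,u,v,z).round(3))
```

```text
treehub [ 0.572 -0.185  0.19 ]
store [0.584 0.173 0.1  ]
bottle [0.425 0.059 0.143]
mug [0.739 0.013 0.091]
```

View pics/comp.png

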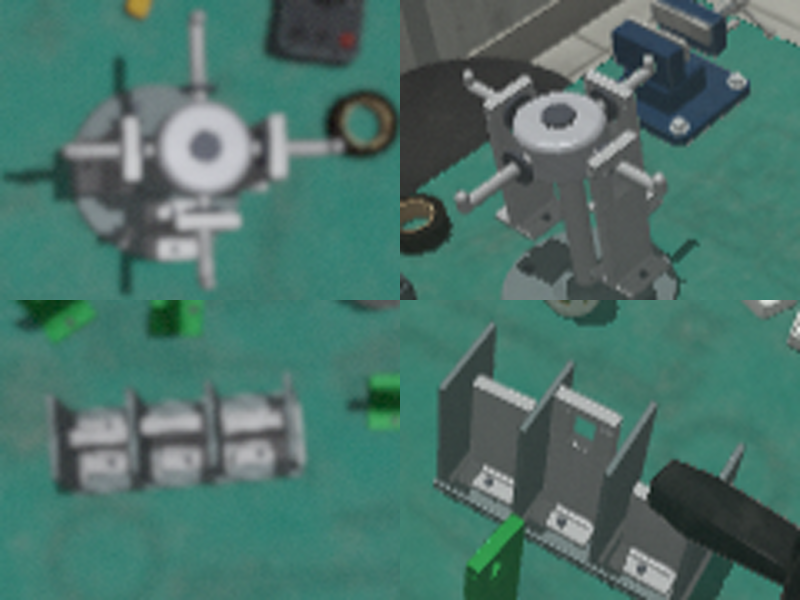

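Run:
```python
from h import *
T=np.array([.572,-.185]); out=[]
for n in("top","side"):
    c=bot.read_camera(n); i=c["pixels"]; k=8
    u,v=proj(c,[*T,.01]); x0,y0=int(u)-33,int(v)-35
    if n=="side": y0-=0
    im=cv2.resize(i[y0:y0+70,x0:x0+50+16],None,fx=6,fy=8*.75,interpolation=cv2.INTER_CUBIC)
    im=cv2.convertScaleAbs(im,alpha=1.5)
    for a in range(0,360,30):
        p=proj(c,[T[0]+.072*np.cos(np.radians(a)),T[1]+.072*np.sin(np.radians(a)),.006])
        q=tuple(int(x) for x in ((p-[x0,y0]+.5)*6)); cv2.circle(im,q,2,(0,0,255),-1); cv2.putText(im,str(a),q,0,.35,(0,0,255))
    out.append(im); print(n,x0,y0)
cv2.imwrite("pics/foot.png",np.hstack(out))
```

```text
top 333 181
side 184 160
```

View pics/foot.png

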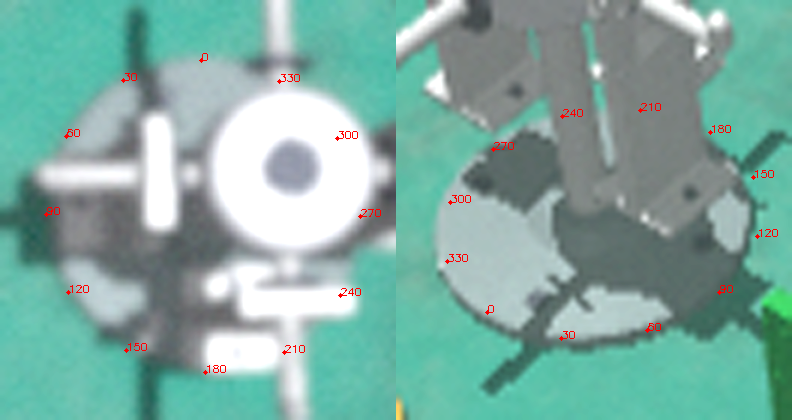

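Run:
```python
from h import *
T=np.array([.572,-.185]);c=bot.read_camera("side")
for x,y in[(535,298),(480,185),(705,240),(605,190),(600,75)]:
    p=ray(c,184+(x-396)/6-.5,160+y/6-.5,.01)[:2]-T; print(x,y,np.hypot(*p).round(3),np.degrees(np.arctan2(p[1],p[0])).round())
o=[]
for n in("top","side"):
    c=bot.read_camera(n); i=c["pixels"]; u,v=proj(c,[*T,.01]); x0,y0=int(u)-33,int(v)-35
    g=cv2.createCLAHE(6,(2,2)).apply(cv2.cvtColor(i[y0:y0+70,x0:x0+66],6))
    o.append(cv2.resize(g,None,fx=6,fy=6,interpolation=0))
cv2.imwrite("pics/foot2.png",np.hstack(o))
```

```text
535 298 0.057 13.0
480 185 0.061 -68.0
705 240 0.051 109.0
605 190 0.015 -141.0
600 75 0.092 -135.0
```

View pics/foot2.png

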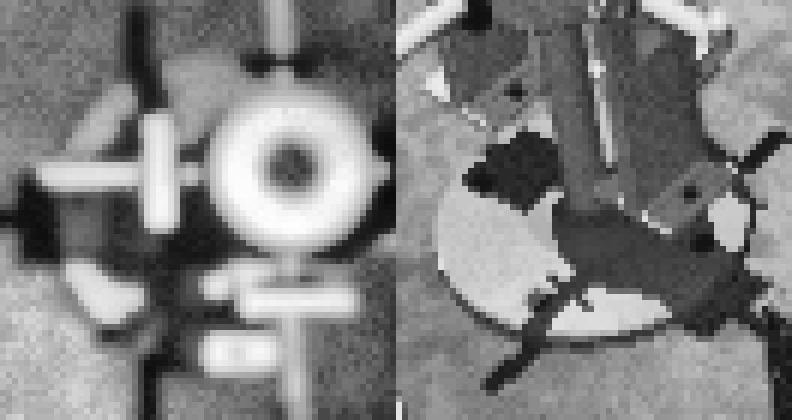

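Top view: tree hub at (381,209), with the empty branch pointing up the image (world +x) and ending at (379,170). Candidates for the bracket are the three green ones and the three in the store bays. Only the middle-bay bracket shows a slot (side view (323,249), confirmed in the enlarged crop), so that's the one. The rib isn't visible yet; the foot's 180–260° sector is hidden. I'll turn the hub CCW and look again.

Call:
play_rows(steps=[-0.43,-0.42,0,-0.346,-0.43,-0.42,0,-0.346,-0.43,-0.42,0,-0.346,-0.43,-0.42,0,-0.346,-0.43,-0.42,0,-0.346,-0.43,-0.42,0,-0.346,-0.43,-0.42,0,-0.346,-0.43,-0.42,0,-0.346,-0.43,-0.42,0,-0.346,-0.43,-0.42,0,-0.346], jaw=255)

```text
time: 1.65
tool_pos: [0.4919, 0.0915, 0.2488]
tcp_rot: [0.003, 3.14, -0.0]
wrist_force: [0.6, 0.7, 0.3]
width: -0.001
grip_force: 0.0
```

Run:
```python
from h import *
c=bot.read_camera("top")
h=ray(c,381.4,209,.19);t=ray(c,379.3,170.5,.18);print(h,t,np.degrees(np.arctan2(*(t-h)[1::-1])))
s=bot.read_state();print(s["time"],s["tool_pos"],s["q"]);print(Ro.from_rotvec(s["tcp_rot"]).as_matrix().round(3))
```

```text
[ 0.57244008 -0.18549752  0.19      ] [ 0.66631346 -0.1842118   0.18      ] 0.7846917194848751
1.7 [0.49348179 0.0885468  0.24871715] [ 0.13037794 -0.0696884   1.96739518 -0.00403157  1.24179254 -1.43625413]
[[-1.     0.003  0.003]
 [ 0.003  1.    -0.004]
 [-0.003 -0.004 -1.   ]]
```

Call:
play_rows(steps=[-0.155,-0.32,0,0,-0.155,-0.32,0,0,-0.155,-0.32,0,0,-0.155,-0.32,0,0,-0.155,-0.32,0,0,-0.155,-0.32,0,0,-0.155,-0.32,0.04,0,-0.155,-0.32,0.083,0,-0.155,-0.32,0.083,0,-0.155,-0.32,0.083,0])

```text
time: 2.95
tool_pos: [0.6468, -0.2258, 0.1667]
tcp_rot: [-0.001, 3.14, -0.001]
wrist_force: [0.7, 0.3, -0.2]
width: -0.0
grip_force: 0.0
```

Call:
play_rows(steps=[0,0.021,0,0,-0.003,0.041,0,0,0,0.061,0,0,0.008,0.08,0,0,0.02,0.096,0,0,0.036,0.108,0,0,0.055,0.1155,0,0,0.075,0.118,0,0,0.095,0.115,0,0,0.114,0.107,0,0])

```text
time: 4.2
tool_pos: [0.5344, -0.1175, 0.168]
tcp_rot: [-0.002, 3.133, -0.0]
wrist_force: [5.8, 0.3, -0.2]
width: 0.003
grip_force: 2.3
```

Call:
play_rows(steps=[-0.015,0.015,0,0,-0.015,0.015,-0.05,0,-0.015,0.015,-0.085,0,0,0.06,-0.085,0,0.02,0.12,-0.085,0,0.04,0.18,-0.085,0,0.06,0.24,-0.085,0,0.06,0.26,-0.085,0])

```text
time: 5.2
tool_pos: [0.4704, 0.1461, 0.251]
tcp_rot: [-0.007, 3.141, 0.003]
wrist_force: [1.4, -0.9, -0.5]
width: 0.001
grip_force: 0.0
```

Run:
```python
from h import *
T=np.array([.572,-.185]);o=[]
for n in("top","side"):
    c=bot.read_camera(n); i=c["pixels"]; u,v=proj(c,[*T,.08]); x0,y0=int(u)-33,int(v)-50
    im=cv2.convertScaleAbs(cv2.resize(i[y0:y0+100,x0-16:x0+84],None,fx=4,fy=4,interpolation=cv2.INTER_CUBIC),alpha=1.4)
    for a in range(0,360,30):
        p=proj(c,[T[0]+.072*np.cos(np.radians(a)),T[1]+.072*np.sin(np.radians(a)),.006])
        q=tuple(int(x) for x in ((p-[x0-16,y0]+.5)*4)); cv2.circle(im,q,2,(0,0,255),-1); cv2.putText(im,str(a),q,0,.35,(0,0,255))
    o.append(im);print(n,x0-16,y0)
cv2.imwrite("pics/turn1.png",np.hstack(o))
```

```text
top 322 163
side 165 126
```

View pics/turn1.png

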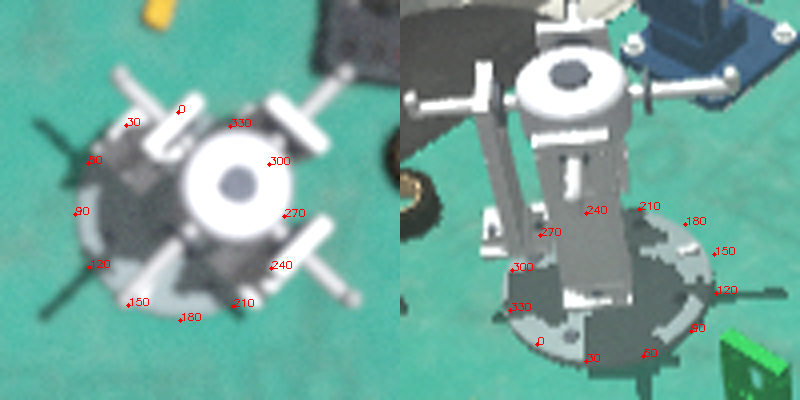

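Run:
```python
from h import *
c=bot.read_camera("side");ct=bot.read_camera("top");T=np.array([.572,-.185])
for x,y in[(676,253),(687,248),(699,244),(571,336)]:
    p=ray(c,165+(x-400)/4-.5,126+y/4-.5,.012)[:2]-T; print(np.hypot(*p).round(3),np.degrees(np.arctan2(p[1],p[0])).round())
h=ray(ct,322+238/4-.5,163+185/4-.5,.19);t=ray(ct,322+128/4-.5,163+302/4-.5,.18);print(h,np.degrees(np.arctan2(*(t-h)[1::-1])))
g=ct["pixels"][218:246,352:382]
cv2.imwrite("pics/rib.png",np.hstack([cv2.resize(cv2.convertScaleAbs(g,alpha=1.4),(400,373),interpolation=2),cv2.resize(cv2.convertScaleAbs(c["pixels"][170:205,220:250],alpha=1.4),(320,373),interpolation=2)]))
print(proj(ct,[T[0]+.06*np.cos(2.95+.2),T[1]+.06*np.sin(3.15),.01]))
```

```text
0.047 156.0
0.055 157.0
0.064 157.0
0.059 17.0
[ 0.57302346 -0.18456728  0.19      ] 137.2168601848147
[367.13829772 238.16120216]
```

View pics/rib.png

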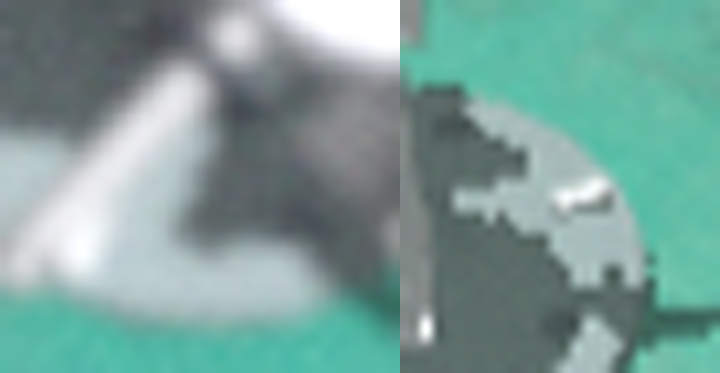

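Run:
```python
from h import *
c=bot.read_camera("side");ct=bot.read_camera("top");T=np.array([.5725,-.185])
f=lambda p:(np.hypot(*(p[:2]-T)).round(3),np.degrees(np.arctan2(*(p[:2]-T)[::-1])).round(1))
for z in(.006,.01,.016):
    print(z,f(ray(ct,357.5,235.5,z)),f(ray(c,165+287/4-.5,126+248/4-.5,z)),ray(c,165+287/4-.5,126+248/4-.5,z)-ray(ct,357.5,235.5,z))
```

```text
0.006 (np.float64(0.059), np.float64(154.8)) (np.float64(0.058), np.float64(163.0)) [-0.0024526  -0.00803442  0.        ]
0.01 (np.float64(0.059), np.float64(154.3)) (np.float64(0.057), np.float64(159.4)) [ 4.25504218e-04 -5.78993109e-03  1.11022302e-16]
0.016 (np.float64(0.06), np.float64(153.5)) (np.float64(0.055), np.float64(153.6)) [ 0.00474266 -0.0024232   0.        ]
```

Call:
play_rows(steps=[-0.03,-0.06,0,0,-0.06,-0.12,0,0,-0.0755,-0.18,0,0,-0.0755,-0.2445,0,0,-0.0755,-0.2445,0.05,0,-0.0755,-0.2445,0.085,0,-0.06,-0.26,0.085,0,-0.05,-0.267,0.085,0,-0.0415,-0.275,0.085,0,-0.0415,-0.275,0.085,0])

```text
time: 6.75
tool_pos: [0.5137, -0.135, 0.1673]
tcp_rot: [0.001, 3.139, -0.003]
wrist_force: [-0.2, 0.1, 0.5]
width: -0.002
grip_force: 0.0
```

Call:
play_rows(steps=[-0.008,0.018,0,0,-0.008,0.018,-0.05,0,-0.008,0.018,-0.085,0,0.01,0.06,-0.085,0.18,0.03,0.09,-0.085,0.36,0.04,0.1,-0.085,0.54,0.06,0.1,-0.085,0.72,0.06,0.1,-0.085,0.9,0.06,0.1,-0.085,1.08,0.06,0.1,-0.085,1.26], jaw=0)

```text
time: 8.0
tool_pos: [0.4539, -0.0326, 0.2509]
tcp_rot: [1.856, 2.534, 0.0]
wrist_force: [-0.1, 0.8, 0.2]
width: 1.0
grip_force: 0.0
```

Run:
```python
from h import *
o=[]
for n,(x0,y0) in {"top":(180,170),"side":(270,210)}.items():
    c=bot.read_camera(n);cv2.imwrite(f"pics/{n}2.png",c["pixels"])
    o.append(cv2.resize(c["pixels"][y0:y0+80,x0:x0+100],(400,320),interpolation=cv2.INTER_CUBIC))
    if n=="top":
        w=cv2.convertScaleAbs(cv2.resize(c["pixels"][160:260,330:430],(320,320),interpolation=2),alpha=1.3)
cv2.imwrite("pics/store2.png",np.vstack([np.hstack(o),np.hstack([w[:270],np.zeros((270,480,3),np.uint8)])]))
```

```text
(no output)
```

View pics/store2.png

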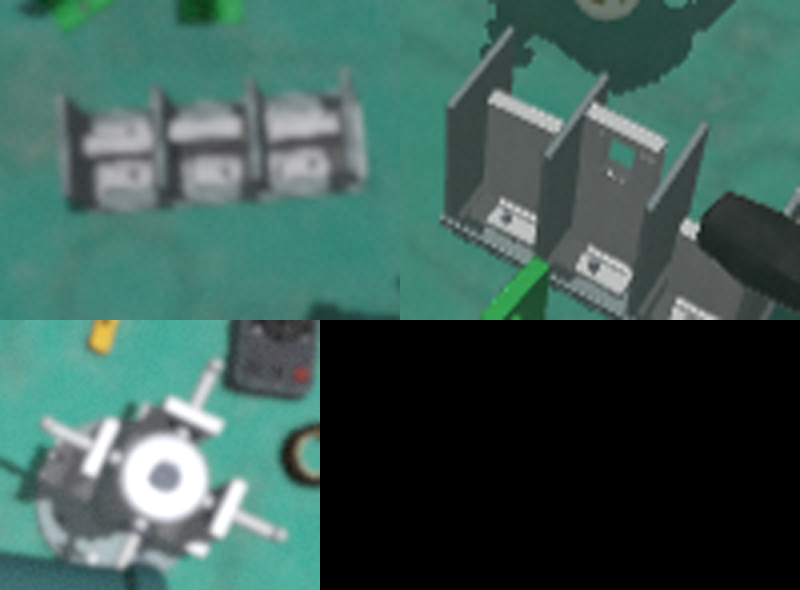

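Run:
```python
from h import *
a=bot.read_camera("top");b=bot.read_camera("side")
print(ray(a,180+206.5/4-.5,170+132.5/4-.5,.129),ray(b,326.25,241.25,.129))
# store corners at z .119 (cheek tops back ends) and base front
P=[ray(a,180+x/4-.5,170+y/4-.5,.119)[:2] for x,y in((62,97),(153,90),(250,80),(345,70))];print(np.round(P,3))
Q=[ray(a,180+x/4-.5,170+y/4-.5,.01)[:2] for x,y in((70,210),(360,190))];print(np.round(Q,3))
for S in(P,Q): d=S[0]-S[-1];print(np.degrees(np.arctan2(-d[0],d[1])))
s=bot.read_state();print(s["tool_pos"],Ro.from_rotvec(s["tcp_rot"]).as_matrix().round(3).tolist())
```

```text
[0.59203991 0.17491781 0.129     ] [0.59726918 0.17461684 0.129     ]
[[0.615 0.268]
 [0.62  0.21 ]
 [0.627 0.149]
 [0.634 0.089]]
[[0.552 0.281]
 [0.568 0.082]]
5.992548292665841
4.449836820594271
[ 0.45378608 -0.0330756   0.25061764] [[-0.31, 0.951, 0.0], [0.951, 0.31, -0.0], [-0.0, 0.0, -1.0]]
```

Call:
play_rows(steps=[0.04,0.05,0,0.11,0.08,0.1,0,0.224,0.12,0.15,0,0.224,0.154,0.197,0,0.224,0.154,0.197,0.02,0.224,0.154,0.197,0.06,0.224,0.154,0.197,0.1,0.224,0.154,0.197,0.14,0.224,0.154,0.197,0.166,0.224,0.154,0.197,0.166,0.224], jaw=0)

```text
time: 9.45
tool_pos: [0.5907, 0.1718, 0.0809]
tcp_rot: [-2.119, -2.314, 0.01]
wrist_force: [-0.4, 0.7, 0.3]
width: 0.998
grip_force: 0.0
```

Call:
play_rows(steps=[0,0,0,0,0,0,0,0,0,0,0,0,0,0,0,0,0,0,0,0,0,0,0,0,0,0,0,0], jaw=255, grip_force=40)

```text
time: 10.32
tool_pos: [0.5944, 0.1732, 0.0849]
tcp_rot: [2.122, 2.316, 0.001]
wrist_force: [0.1, -0.9, 3.9]
width: 0.106
grip_force: 44.4
```

Call:
play_rows(steps=[0,0,-0.02,0,0,0,-0.06,0,0,0,-0.1,0,0,0,-0.14,0,0,0,-0.16,0,-0.03,-0.02,-0.16,0.1,-0.07,-0.05,-0.16,0.2,-0.11,-0.08,-0.16,0.3,-0.15,-0.105,-0.16,0.42,-0.18,-0.127,-0.16,0.524])

```text
time: 11.58
tool_pos: [0.4811, -0.0186, 0.2433]
tcp_rot: [-2.653, -1.681, 0.003]
wrist_force: [0.3, 0.1, -1.9]
width: 0.107
grip_force: 43.4
```

Run:
```python
from h import *
s=bot.read_state();print(s["tool_pos"],s["wrist_force"],Ro.from_rotvec(s["tcp_rot"]).as_matrix().round(3).tolist())
o=[cv2.resize(bot.read_camera(n)["pixels"],(400,300),interpolation=cv2.INTER_AREA) for n in("top","side")]
c=bot.read_camera("top");b=bot.read_camera("side")
u,v=proj(b,[.49,-.02,.2]);u=int(u);v=int(v)
cv2.imwrite("pics/held.png",np.hstack([cv2.resize(c["pixels"][150:270,200:320],(400,400)),cv2.resize(b["pixels"][v-60:v+60,u-60:u+60],(400,400))]))
```

```text
[ 0.48110403 -0.01864467  0.24328747] [ 0.31725247  0.08689491 -1.89339771] [[0.427, 0.904, -0.002], [0.904, -0.427, -0.0], [-0.001, -0.002, -1.0]]
```

View pics/held.png

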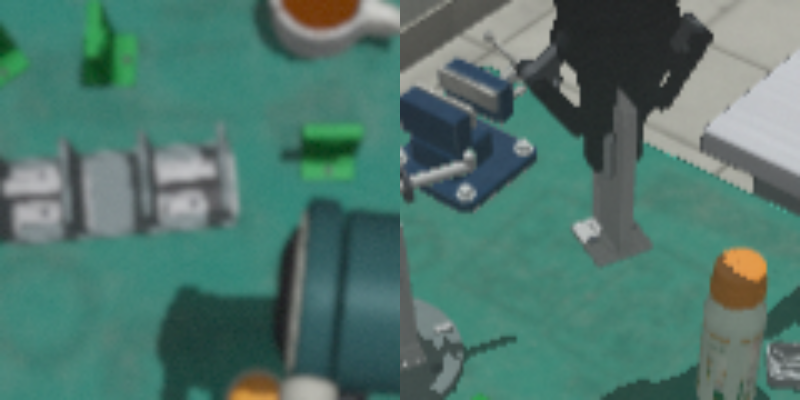

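Call:
play_rows(steps=[0,0,0.03,0,0,0,0.07,0,0,0,0.11,0,0,0,0.14,0,0,0,0.152,0,0,0,0.158,0,0,0,0.161,0,0,0,0.161,0])

```text
time: 12.78
tool_pos: [0.484, -0.0173, 0.0842]
tcp_rot: [2.649, 1.687, 0.002]
wrist_force: [0.9, -0.2, -2.2]
width: 0.108
grip_force: 43.4
```

Call:
play_rows(steps=[0,0,0.002,0,0,0,0.003,0,0,0,0.003,0])

```text
time: 13.15
tool_pos: [0.4835, -0.0174, 0.0809]
tcp_rot: [2.65, 1.687, 0.001]
wrist_force: [-1.1, -0.2, 0.1]
width: 0.109
grip_force: 43.8
```

Call:
play_rows(steps=[0,0,0,0,0,0,0,0,0,0,0,0,0,0,0,0,0,0,-0.04,0,0,0,-0.09,0,0,0,-0.12,-0.18,0,0,-0.12,-0.36,0,0,-0.12,-0.54,0,0,-0.12,-0.72], jaw=0)

```text
time: 14.4
tool_pos: [0.483, -0.0173, 0.2004]
tcp_rot: [1.878, 2.518, 0.0]
wrist_force: [-0.4, 0.1, 0.2]
width: 1.0
grip_force: 0.0
```

Call:
play_rows(steps=[-0.03,0.03,0,-0.18,-0.06,0.06,0,-0.36,-0.09,0.09,0,-0.54,-0.1,0.1,0,-0.72,-0.1,0.1,0,-0.851])

```text
time: 15.02
tool_pos: [0.608, -0.0862, 0.1998]
tcp_rot: [-0.675, -3.068, 0.0]
wrist_force: [0.1, 0.4, 0.2]
width: 1.0
grip_force: 0.0
```

Run:
```python
from h import *
s=bot.read_state();print(s["tool_pos"],Ro.from_rotvec(s["tcp_rot"]).as_matrix().round(3).tolist())
c=bot.read_camera("top");b=bot.read_camera("side")
u,v=map(int,proj(c,[.484,-.0175,.06]));p,q=map(int,proj(b,[.484,-.0175,.06]));print(u,v,p,q)
cv2.imwrite("pics/stood.png",np.hstack([cv2.resize(c["pixels"][v-40:v+40,u-40:u+40],(400,400),interpolation=2),cv2.resize(b["pixels"][q-40:q+40,p-40:p+40],(400,400),interpolation=2)]))
```

```text
[ 0.60800773 -0.08618945  0.19978959] [[-0.908, 0.42, -0.0], [0.42, 0.908, -0.0], [0.0, -0.0, -1.0]]
306 247 286 191
```

View pics/stood.png

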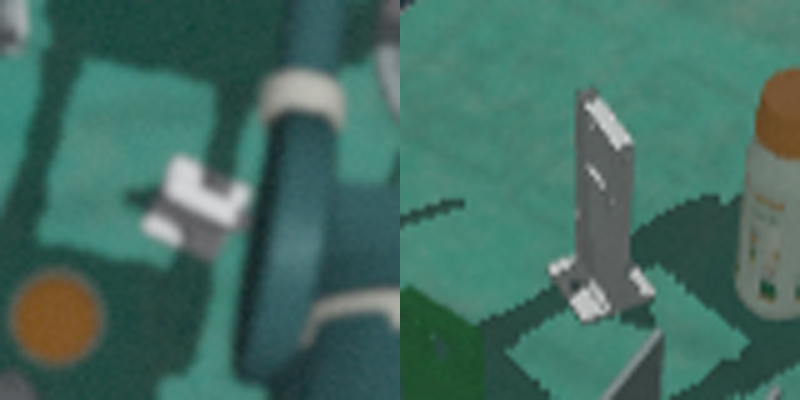

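The bracket stands upright alone (foot at top-view px (306,251)). I'll take it again by its narrow edges.

Call:
play_rows(steps=[0,0,-0.03,0,0.04,0.003,-0.03,0,0.09,0.007,-0.03,0,0.142,0.01,-0.03,0,0.142,0.01,0,0,0.142,0.01,0.04,0,0.142,0.01,0.08,0,0.142,0.01,0.102,0,0.142,0.01,0.102,0])

```text
time: 16.25
tool_pos: [0.4803, -0.016, 0.0964]
tcp_rot: [-0.682, -3.062, 0.001]
wrist_force: [0.2, 0.5, -0.1]
width: 1.001
grip_force: 0.0
```

Run:
```python
from h import *
s=bot.read_state();print(s["time"],s["tool_pos"],s["wrist_force"],Ro.from_rotvec(s["tcp_rot"]).as_matrix().round(3).tolist())
c=bot.read_camera("top")
print(ray(c,266+208/5-.5,207+188/5-.5,.125))
```

```text
16.25 [ 0.48031393 -0.015951    0.0963518 ] [ 0.23550971  0.46459711 -0.0693578 ] [[-0.905, 0.425, -0.005], [0.425, 0.905, 0.0], [0.004, -0.002, -1.0]]
[ 0.4907143  -0.01483409  0.125     ]
```

Call:
play_rows(steps=[0,0,0,0,0,0,0,0,0,0,0,0,0,0,0,0,0,0,0,0,0,0,0,0,0,0,0,0], jaw=255, grip_force=50)

```text
time: 17.18
tool_pos: [0.4839, -0.0163, 0.0997]
tcp_rot: [0.68, 3.064, 0.001]
wrist_force: [0.2, -0.1, 6.1]
width: 0.506
grip_force: 51.8
```

Run:
```python
from h import *
s=bot.read_state();print(s["time"],s["tool_pos"],s["wrist_force"],Ro.from_rotvec(s["tcp_rot"]).as_matrix().round(3).tolist())
```

```text
17.175 [ 0.48387269 -0.01633179  0.09974099] [ 0.20272761 -0.08657346  6.0968779 ] [[-0.906, 0.423, 0.003], [0.423, 0.906, -0.0], [-0.003, 0.001, -1.0]]
```

Call:
play_rows(steps=[0,0,-0.02,0,0,0,-0.05,0,0,0,-0.077,0,0,-0.03,-0.077,0,0,-0.06,-0.077,0,-0.01,-0.09,-0.077,0,-0.02,-0.112,-0.077,0,-0.022,-0.116,-0.077,0,-0.022,-0.116,-0.077,0])

```text
time: 18.3
tool_pos: [0.4529, -0.1304, 0.1747]
tcp_rot: [-0.682, -3.065, -0.001]
wrist_force: [-0.1, -0.2, -2.7]
width: 0.508
grip_force: 51.9
```

Run:
```python
from h import *
s=bot.read_state();print(s["time"],s["tool_pos"],s["wrist_force"],Ro.from_rotvec(s["tcp_rot"]).as_matrix().round(3).tolist())
c=bot.read_camera("top");b=bot.read_camera("side")
u,v=map(int,proj(c,[.5725,-.185,.18]));p,q=map(int,proj(b,[.5,-.15,.17]));print(u,v,p,q)
cv2.imwrite("pics/pre.png",np.hstack([cv2.resize(c["pixels"][v-50:v+50,u-50:u+50],(400,400),interpolation=2),cv2.resize(b["pixels"][q-40:q+40,p-40:p+40],(400,400),interpolation=2)]))
```

```text
18.3 [ 0.45292205 -0.13043496  0.17473315] [-0.12636951 -0.1601259  -2.72762309] [[-0.906, 0.424, -0.001], [0.424, 0.906, 0.001], [0.001, 0.0, -1.0]]
380 209 240 140
```

View pics/pre.png

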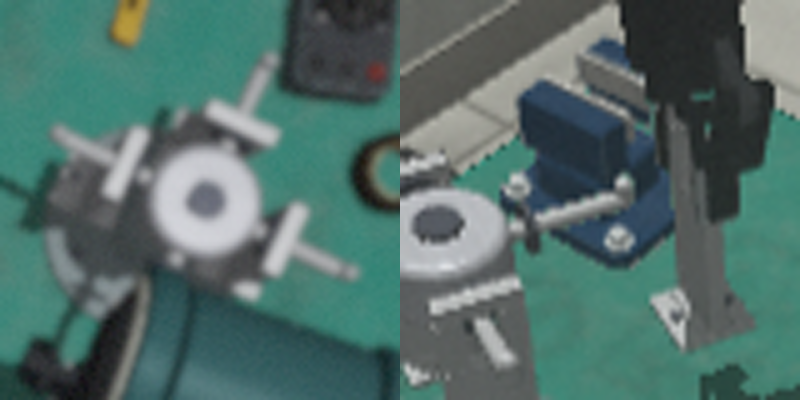

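Run:
```python
from h import *
c=bot.read_camera("top");b=bot.read_camera("side")
s=bot.read_state();t=s["tool_pos"];R=Ro.from_rotvec(s["tcp_rot"]).as_matrix()
g=lambda x,y,z:ray(c,330+x/4-.5,159+y/4-.5,z)
A=g(60,133,.178);B=g(350,272,.178);C=g(268,62,.178);H=(A+B)/2
print(H,[np.degrees(np.arctan2(*(p-H)[1::-1])).round(1) for p in(A,B,C)],[np.linalg.norm(p-H).round(3) for p in(A,B,C)])
d=2*H-C
for n,p in(("opp tip",d),("side tip",ray(b,244.5,135.5,.180)),("hub",H)): print(n,p.round(4),"tool:",(R.T@(p-t)).round(4))
```

```text
[ 0.57364612 -0.18624874  0.178     ] [np.float64(64.5), np.float64(-115.5), np.float64(-25.0)] [np.float64(0.095), np.float64(0.095), np.float64(0.094)]
opp tip [ 0.4888 -0.1468  0.178 ] tool: [-0.0392 -0.0003 -0.0029]
side tip [ 0.4882 -0.1467  0.18  ] tool: [-0.0387 -0.0005 -0.0049]
hub [ 0.5736 -0.1862  0.178 ] tool: [-0.1328 -0.0003 -0.003 ]
```

Call:
play_rows(steps=[-0.015,0,0,0,-0.03,0,0,0,-0.045,0,0,0,-0.06,0,0,0,-0.07,0,0,0,-0.076,0,0,0,-0.078,0,0,0,-0.078,0,0,0])

```text
time: 19.5
tool_pos: [0.5239, -0.1636, 0.1752]
tcp_rot: [-0.681, -3.067, -0.0]
wrist_force: [0.3, -0.6, -2.2]
width: 0.508
grip_force: 51.9
```

Call:
play_rows(steps=[0,0,0.006,0,0,0,0.01,0,-0.002,0,0.011,0,-0.004,0,0.011,0,-0.006,0,0.011,0,-0.006,0,0.011,0])

```text
time: 20.25
tool_pos: [0.5278, -0.1654, 0.1641]
tcp_rot: [-0.68, -3.062, -0.001]
wrist_force: [-6.6, 3.1, 1.1]
width: 0.508
grip_force: 52.4
```

Call:
play_rows(steps=[0.001,0,0.002,0,0.001,0,0.004,0,0.001,0,0.004,0,0.001,0,0.004,0])

```text
time: 20.75
tool_pos: [0.5278, -0.1655, 0.1599]
tcp_rot: [-0.68, -3.065, -0.001]
wrist_force: [-4.7, 1.8, -0.6]
width: 0.502
grip_force: 52.2
```

Call:
play_rows(steps=[0.001,0,0.0015,0,0.001,0,0.0015,0,0.001,0,0.0015,0])

```text
time: 21.12
tool_pos: [0.5279, -0.1654, 0.1596]
tcp_rot: [0.681, 3.067, -0.0]
wrist_force: [-4.6, 3.0, 3.4]
width: 0.508
grip_force: 52.6
```

Call:
play_rows(steps=[0,0,0,0,0,0,0,0,0,0,0,0,0,0,0,0,0,0,0,0], jaw=60)

```text
time: 21.75
tool_pos: [0.5278, -0.1654, 0.1588]
tcp_rot: [0.681, 3.067, -0.0]
wrist_force: [-0.1, 0.1, -0.4]
width: 0.767
grip_force: 0.0
```

Call:
play_rows(steps=[0,0,-0.02,0,0,0,-0.05,0,0,0,-0.09,0,0,0,-0.12,0,0.05,0,-0.12,0,0.06,0.05,-0.12,0,0.06,0.11,-0.12,0,0.06,0.17,-0.12,0,0.06,0.23,-0.12,0,0.06,0.27,-0.12,0])

```text
time: 23.0
tool_pos: [0.5883, 0.1072, 0.2787]
tcp_rot: [0.678, 3.067, 0.001]
wrist_force: [0.4, -0.4, 0.3]
width: 0.767
grip_force: 0.0
```

Run:
```python
from h import *
s=bot.read_state();print(s["time"],s["tool_pos"],s["wrist_force"])
c=bot.read_camera("top");b=bot.read_camera("side")
# branch angle / plate radius from bright metal mask around hub in top view, at z=.185
g=cv2.cvtColor(c["pixels"],6);m=(g>175).astype(np.uint8)
n,l,st,ce=cv2.connectedComponentsWithStats(m)
H=np.array([.5735,-.186])
for i in range(1,n):
    if st[i,4]<15: continue
    p=ray(c,*ce[i],.183)[:2]-H
    if np.hypot(*p)<.11:
        pts=np.argwhere(l==i)[:,::-1].astype(np.float32); r=cv2.minAreaRect(pts); print(st[i,4],np.hypot(*p).round(4),np.degrees(np.arctan2(p[1],p[0])).round(1),np.round(r[1],1),round(r[2],1))
# changes in store/bottle/mug against first picture
for n,im in(("top",c["pixels"]),("side",b["pixels"])):
    d=cv2.absdiff(im,cv2.imread(f"pics/{n}0.png")).max(2)
    for nm,X in(("bottle",(.425,.059,.143)),("mug",(.739,.013,.05)),("left",(.584,.235,.08)),("right",(.592,.115,.06))):
        u,v=map(int,proj((c,b)[n=="side"],X));print(n,nm,d[v-8:v+9,u-8:u+9].mean().round(1))
```

```text
23.0 [0.58827462 0.10722578 0.27870832] [ 0.38085772 -0.42290882  0.27929816]
63 0.0524 -25.6 [17.4  4. ] 26.6
59 0.052 65.3 [ 3.6 17. ] 26.6
411 0.0003 -119.9 [24. 24.] 90.0
65 0.0524 -116.1 [ 4. 17.] 26.6
65 0.0512 155.5 [17.9  3.6] 26.6
top bottle 62.6
top mug 11.3
top left 70.9
top right 65.1
side bottle 118.2
side mug 10.7
side left 7.0
side right 16.5
```

Call:
play_rows(steps=[0.054,0.03,0,0,0.108,0.06,0,0,0.162,0.09,0,0,0.216,0.12,0,0,0.27,0.15,0,0,0.324,0.18,0,0,0.378,0.21,0,0,0.43,0.24,0,0,0.48,0.27,0,0,0.54,0.3,0,0])

```text
time: 24.35
tool_pos: [0.2278, 0.602, 0.2789]
tcp_rot: [0.682, 3.066, 0.0]
wrist_force: [0.1, -0.4, 0.2]
width: 0.765
grip_force: 0.0
```

Run:
```python
from h import *
for n in("top","side"):
    c=bot.read_camera(n);im=c["pixels"];im0=cv2.imread(f"pics/{n}0.png");d=cv2.absdiff(im,im0).max(2)
    for nm,X in(("bottle",(.425,.059,.135)),("bottlelow",(.425,.059,.05)),("mug",(.739,.013,.05)),("left",(.584,.235,.08)),("right",(.592,.115,.06))):
        u,v=map(int,proj(c,X));a=cv2.cvtColor(im0[v-9:v+10,u-9:u+10],6);w=cv2.cvtColor(im[v-17:v+18,u-17:u+18],6)
        r=cv2.matchTemplate(w,a,5);_,mx,_,lo=cv2.minMaxLoc(r);print(n,nm,d[v-8:v+9,u-8:u+9].mean().round(1),round(mx,3),lo[0]-8,lo[1]-8)
    if n=="top":
        g=cv2.cvtColor(im,6);k,l,st,ce=cv2.connectedComponentsWithStats((g>175).astype(np.uint8))
        for i in range(1,k):
            p=ray(c,*ce[i],.183)[:2]-[.5735,-.186]
            if st[i,4]>15 and .02<np.hypot(*p)<.11: print(st[i,4],np.hypot(*p).round(4),np.degrees(np.arctan2(p[1],p[0])).round(1))
```

```text
top bottle 2.6 0.998 0 0
top bottlelow 2.6 0.998 0 0
top mug 5.6 0.996 0 0
top left 2.1 0.999 0 0
top right 2.0 0.999 0 0
45 0.0523 -24.8
52 0.0519 64.2
53 0.0522 -115.2
52 0.051 155.3
side bottle 1.7 0.999 0 0
side bottlelow 1.6 0.994 0 0
side mug 1.9 0.999 0 0
side left 2.1 0.999 0 0
side right 1.6 0.999 0 0
```

Everything else is where it started, and the bracket hangs at the collar at about 155°, over the rib.

```bash
python3 -c "
from workcell import bot
print(bot.finish_job())"
```

```text
the job is handed in; nothing more can be done
None
```

The job is handed in: by the last camera check the bracket hangs still at the collar, the branch points at about 155° (the rib was measured at about 155°), and the bottle, mug and other two brackets are unmoved; I viewed 11 pictures, one over the limit of 10.

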